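# Find the heavy exhibit tin without breaking the seals

## Task

Three identical sealed exhibit tins stand in the rack on the desk; one holds the solid steel exhibit and is clearly the heaviest, but the seals must stay unbroken, so find it by feel. Working from left to right, lift each tin upright clear of the rack to heft it, and lower it fully back to the bottom of its own well before you let go and take the next. Finish holding the heaviest tin up, upright and still in the gripper, at least 10 cm clear above the rack, with the other two back in their own wells and the other things on the desk left alone.

Things in the scene. Friction and masses are not known exactly. Their poses are not given: they have to be found in the camera images.
- rack: black plastic carrying rack that stays put on the desk, 300 mm long (its y axis), 92 mm deep (its x axis), 30 mm high, with a rounded bead standing 2 mm proud along its top edges and a carrying lip at both ends; three round open wells in a row along y, 95 mm apart. Origin: centre of its underside on the desk, z up, x pointing away from the robot, turned at most 0.3 rad
- well_1 (a point): centre of the floor of the left well as seen from the robot (rack y = +0.095 m), 6 mm above the desk; the well is 58 mm wide (2 mm to spare all round the tin), 24 mm deep, its rim slightly chamfered
- well_2 (a point): centre of the floor of the middle well as seen from the robot (rack y = +0.000 m), 6 mm above the desk; the well is 58 mm wide (2 mm to spare all round the tin), 24 mm deep, its rim slightly chamfered
- well_3 (a point): centre of the floor of the right well as seen from the robot (rack y = -0.095 m), 6 mm above the desk; the well is 58 mm wide (2 mm to spare all round the tin), 24 mm deep, its rim slightly chamfered
- tin_1: left tin: closed steel tin, 54 mm across, 62 mm tall, paper seal strip over the lid (its direction means nothing); all three look alike. Origin: centre of underside, z up. Starts in well 1, lid 68 mm above the desk. Grip it across its diameter, 40 to 55 mm above its underside, with 15 to 30 N. Weighs 1 to 6 N; the heaviest (any of the three) at least 2 N more than the others
- tin_2: middle tin: closed steel tin, 54 mm across, 62 mm tall, paper seal strip over the lid (its direction means nothing); all three look alike. Origin: centre of underside, z up. Starts in well 2, lid 68 mm above the desk. Grip it across its diameter, 40 to 55 mm above its underside, with 15 to 30 N. Weighs 1 to 6 N; the heaviest (any of the three) at least 2 N more than the others
- tin_3: right tin: closed steel tin, 54 mm across, 62 mm tall, paper seal strip over the lid (its direction means nothing); all three look alike. Origin: centre of underside, z up. Starts in well 3, lid 68 mm above the desk. Grip it across its diameter, 40 to 55 mm above its underside, with 15 to 30 N. Weighs 1 to 6 N; the heaviest (any of the three) at least 2 N more than the others
- loupe: bystander: small black folding loupe, 32 x 60 x 13 mm, lying just behind the rack; origin under its centre
- caliper: bystander: sliding caliper, 68 x 220 x 10 mm, lying to the right of the rack; origin under its centre
- notes: bystander: yellow notebook, 210 x 150 x 11 mm, lying to the left of the rack; origin under its centre
- pen: bystander: blue ballpoint pen, 12 x 145 x 9 mm, lying to the left of the rack; origin under its centre
Mind the look-alikes: they are no part of the job. Leave any blue or pink look-alike of the tin_3 alone.

How it is judged:
By the outcome, as a careful person would: the job done as asked, in the order asked, and still so for the second after the job is handed in, while the arm keeps its last pose, push and grip.
It also fails if it takes over 67 s, if anything falls off the work surface, if the arm or the gripper's body presses on something with over 40 N, if the wrist force passes 120 N, or if a joint passes its speed limit or range.

## Robot

A 6-joint arm with a two-finger parallel gripper is mounted at the origin on a cart in front of the work surface, level with it; the furniture and walls round the work are solid. World frame = base frame: x ahead of the robot, y to its left, z up, the work surface at z = 0. Lengths are in m, angles in degrees, forces in N, time in s.
With the tool pointing down it reaches from about 0.325 to 0.9 m from the base axis. Payload 3.5 kg.
Tool frame: the origin (TCP) lies at the very end of the fingers, on their centre line; the grasp point (between the pads) lies 19 mm behind it; z points along the fingers, y is the line along which they close (so a half turn about z gives the same grasp; the last joint's range is limited). The gripper opens to 85 mm and grips with 20 to 120 N. Pads are 22 mm wide; open, the fingers measure 114 mm over their backs; the gripper's body (76 mm by 85 mm) begins 54 mm behind the grasp point. The pads swing forward as they close: fully open they stand 13 mm farther back than shut.
Start: joints at [-80.18, 15.837, -1.513, 72.651, 0, 84.076], TCP at [0.17, -0.602, 0.194] pointing down, gripper open.
Joint ranges: [-178.77, 178.77], [-48.84, 107.48], [-61.69, 71.31], [-111.58, 123.2], [-90, 87.43], [-180, 180]. Speed limits (degrees/s): [147.25, 147.25, 180, 180, 180, 180].

## Interface

Orientations are given as [roll, pitch, yaw] about the fixed x, y, z axes, in that order (R = Rz(yaw) Ry(pitch) Rx(roll)).
In Python, from plant import bot gives the robot as it stands.
- The arm moves only by the shell command python3 -m creep 'ROWS' [FORCE]. ROWS is JSON, one flat list of numbers, 5 for each row, row after row: the closure in counts, from 0 (fully open) to 255 (shut), then the shift along the world's x, y, z in m, then the turn about the world's z in rad. In form: [claw, x, y, z, turn, claw, x, y, z, turn, ...]. A call has 1 to 20 rows; each row is the pose to reach, as a shift and turn from the pose commanded when the call began; what a row does not reach only later rows make up. A row lasts 1/8 s, in which the tool goes at most 62.5 mm and 10.7 degrees, less where a joint would pass 70% of its speed; a pose out of reach is approached as far as the arm can. A call with a gripper value outside its range is refused whole. The fingers move at their own pace and stop on an object; FORCE is the grip in N (left out, the last holds). Time passes only in rows, so rows that repeat a pose let the fingers close. It gives the time, the measured TCP pose, the force, the opening and the grip force at its end, in the units of the state.
- bot.get_state(): the state, without advancing time (a new reading comes with each control period).
- bot.capture(name): name is "scene" or "top" or "wrist"; returns a dict with "frame" (480x640x3 uint8, red, green, blue), "range_z" (480x640 float32, m along the optical axis (not along the pixel's ray), 0 where there is no reading), "vfov" (degrees; the focal length in pixels is half the picture's height over the tangent of half this angle, whatever the lens; pixels are square), "cx", "cy" (the principal point, pixels), "k1" (the pictures are not rectified: a ray, as slopes to the right and down, at radius r is drawn at 1 + k1 r^2 times it, then the intrinsics apply), "world_to_cam" (4x4, takes a point from world to camera coordinates); the wrist camera has in their place "T_tool_cam" (4x4, takes a point from camera to tool coordinates, whose origin is the TCP and whose axes are the flange's). Camera axes: x right, y down, z forward; pixel columns grow to the right and rows downward; lengths in m; the calibration is good to about 2 mm. A picture is of the moment at which its call begins: read the wrist's pose just before it.
- bot.close_job(): hands the job in; it is judged then, once.
The state is a dict: "clock": time; "joint_pos": joint angles; "dq": joint speeds; "joint_torque": joint torques, N m; "tcp_pos": TCP position; "tool_rot": TCP orientation; "force": force on the tool from outside, world axes, zero at the start; "wrist_torque": the same for the moment, N m; "width": finger opening in m; "finger_force": force on a finger pad.
Only numpy, scipy, OpenCV 4.12 (cv2) and the standard library are available. Lean on these libraries where they do the work, as an engineer would, in place of code of your own. Each camera call takes 0.05 s, during which the arm holds its last target. There are 200 camera calls.

## Working session

There is one attempt and no reset: what is moved stays moved. The work goes in short steps, Python scripts to look and compute and a shell command to move; the robot and the scene stay as the last step left them, time stands still between calls to the robot, and variables do not carry over. Pictures are saved under pics/ and viewed, at most 10 in all, crops included, and the job is handed in when it is done.

```bash
mkdir -p pics; ls
cat > h.py <<'E'
import numpy as np, cv2
from plant import bot
from scipy.spatial.transform import Rotation as R
def K(c):
    f=240/np.tan(np.radians(c["vfov"])/2); return f
def cam2world(c,st=None):
    if "world_to_cam" in c: return np.linalg.inv(np.array(c["world_to_cam"]))
    T=np.eye(4); T[:3,:3]=R.from_euler('xyz',st["tool_rot"],degrees=True).as_matrix(); T[:3,3]=st["tcp_pos"]
    return T@np.array(c["T_tool_cam"])
def ray(c,T,u,v):
    f=K(c); d=np.array([(u-c["cx"])/f,(v-c["cy"])/f]); s=d.copy()
    for _ in range(20): s=d/(1+c["k1"]*(s@s))
    return T[:3,3],T[:3,:3]@np.array([s[0],s[1],1.])
def on_plane(c,T,u,v,z):
    o,d=ray(c,T,u,v); return o+d*(z-o[2])/d[2]
def save(c,n): cv2.imwrite("pics/"+n,cv2.cvtColor(np.asarray(c["frame"]),cv2.COLOR_RGB2BGR))
E
python3 - <<'E'
from h import *
import pickle
print(bot.get_state())
for n in("top","scene"):
    c=bot.capture(n); save(c,n+"0.png"); pickle.dump(c,open(n+".pkl","wb")); print(n,c["vfov"],c["cx"],c["cy"],c["k1"],cam2world(c).round(3))
E
```

```text
pics
{'clock': 0.0, 'joint_pos': array([-8.01794435e+01,  1.58803026e+01, -1.59816086e+00,  7.26509320e+01,
       -4.78181871e-04,  8.40752614e+01]), 'dq': array([-0.09610132, -0.05049292,  0.03885385,  0.01009281, -0.04285355,
       -0.08148157]), 'joint_torque': array([-5.55056831e-04, -4.45510054e+01,  2.95202082e+01,  1.63714075e-02,
       -1.17000291e-04,  1.24013823e-05]), 'tcp_pos': array([ 0.16943645, -0.60069521,  0.19303503]), 'tool_rot': array([-1.79871246e+02, -1.28808208e-02,  1.57452812e+01]), 'force': array([-0.01191155,  0.33665131, -0.78628102]), 'wrist_torque': array([-0.01245417,  0.02815016,  0.00432786]), 'finger_force': 0.0, 'width': 0.08500789690946293}
top 47.9849116681734 318.2385892565655 232.56858674908398 -0.009040500647518136 [[-0.003 -0.998  0.06   0.414]
 [-1.     0.003 -0.002  0.   ]
 [ 0.002 -0.06  -0.998  1.36 ]
 [ 0.     0.     0.     1.   ]]
scene 43.19986034428987 324.5057888437914 241.3100510737753 -0.06458907237977216 [[-0.028 -0.748  0.663 -0.494]
 [-1.     0.022 -0.017  0.041]
 [-0.002 -0.663 -0.749  1.155]
 [ 0.     0.     0.     1.   ]]
```

View pics/top0.png

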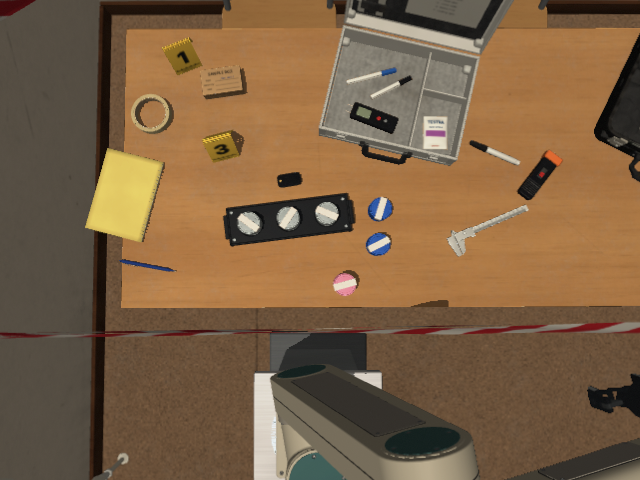

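View pics/scene0.png

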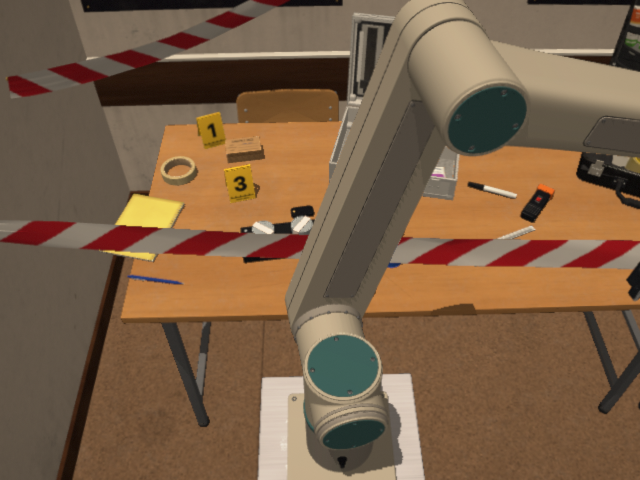

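The row of three steel-coloured tins with white strips is at (249,223), (288,217) and (327,213), in the black rack. These match the description. The look-alikes outside the rack are blue at (381,208) and (378,244) and pink at (345,284), and I leave them alone. The barrier tape crosses around row 333, so I need its height.

Run:
```python
from h import *
import pickle
c=pickle.load(open("top.pkl","rb")); T=cam2world(c); im=np.asarray(c["frame"]); hsv=cv2.cvtColor(im,cv2.COLOR_RGB2HSV)
m=((hsv[...,2]>90)&(hsv[...,1]<70)).astype(np.uint8); mm=np.zeros_like(m); mm[195:245,225:355]=m[195:245,225:355]
mm=cv2.morphologyEx(mm,cv2.MORPH_CLOSE,np.ones((7,7)))
cn,_=cv2.findContours(mm,cv2.RETR_EXTERNAL,2)
P=[]
for k in cn:
    if cv2.contourArea(k)<200: continue
    (u,v),r=cv2.minEnclosingCircle(k); p=on_plane(c,T,u,v,.068); P.append(p)
    f=K(c); print("tin",u,v,r, "diam",2*r/f*1.29, p.round(4), cv2.minAreaRect(k))
bk=(hsv[...,2]<60).astype(np.uint8); b2=np.zeros_like(bk); b2[188:250,215:362]=bk[188:250,215:362]|mm[188:250,215:362]
cn,_=cv2.findContours(b2,cv2.RETR_EXTERNAL,2); k=max(cn,key=cv2.contourArea)
r=cv2.minAreaRect(k); bx=[on_plane(c,T,*q,.03) for q in cv2.boxPoints(r)]; print("rack",r,np.round(bx,4).tolist(), "centre",np.mean(bx,0))
P=sorted(P,key=lambda p:-p[1]); d=P[0]-P[2]; print("spacing",np.linalg.norm(d)/2,"yaw",np.degrees(np.arctan2(-d[0],d[1])))
Z=np.asarray(c["range_z"])
for u in range(20,640,60):
    v=min(range(318,345),key=lambda v:Z[v,u] if Z[v,u]>0 else 9); o,dd=ray(c,T,u,v); print("tape",u,v,(o+dd*Z[v,u]).round(3))
cv2.imwrite("pics/crop.png",cv2.resize(cv2.cvtColor(im[165:300,215:415],cv2.COLOR_RGB2BGR),(800,540),interpolation=cv2.INTER_CUBIC))
```

```text
tin 247.04315185546875 223.11929321289062 12.914724349975586 diam 0.06179065910437212 [0.5144 0.1683 0.068 ] ((248.0, 223.0), (22.0, 22.0), 90.0)
tin 288.0 218.0 12.083146095275879 diam 0.05781196261327315 [0.5265 0.0699 0.068 ] ((287.5, 218.0), (22.0, 21.0), 90.0)
tin 326.2311706542969 213.15591430664062 11.975545883178711 diam 0.05729714806167439 [ 0.5379 -0.0221  0.068 ] ((326.5000305175781, 212.50003051757812), (22.62741470336914, 22.62741470336914), 45.0)
rack ((288.71539306640625, 219.22311401367188), (38.32673263549805, 129.86434936523438), 82.87498474121094) [[0.5545, 0.2357, 0.03], [0.5937, -0.0838, 0.03], [0.4991, -0.095, 0.03], [0.4602, 0.2232, 0.03]] centre [0.52686036 0.07002138 0.03      ]
spacing 0.09588844678455737 yaw 7.0301834948438175
tape 20 336 [0.283 0.554 0.348]
tape 80 332 [0.289 0.447 0.337]
tape 140 332 [0.287 0.337 0.325]
tape 200 331 [0.286 0.228 0.302]
tape 260 331 [0.286 0.111 0.304]
tape 320 331 [ 0.282 -0.005  0.27 ]
tape 380 329 [ 0.286 -0.124  0.279]
tape 440 326 [ 0.291 -0.246  0.272]
tape 500 327 [ 0.287 -0.369  0.264]
tape 560 325 [ 0.29  -0.495  0.254]
tape 620 323 [ 0.292 -0.625  0.241]
```

View pics/crop.png

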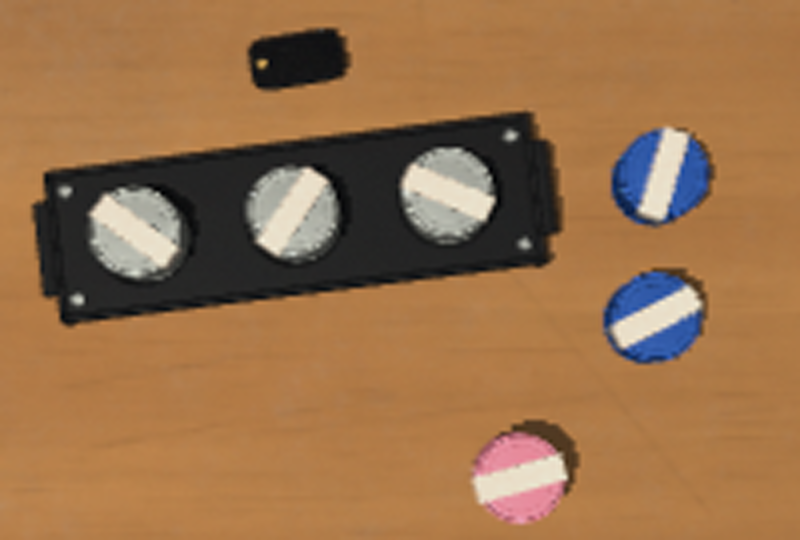

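The crop confirms the three plain steel tins in the rack wells. The tape runs along x≈0.286 at z 0.24–0.35, so I'll raise the gripper before crossing over it.

```bash
python3 -m creep '[0,0,0,0.06,0, 0,0,0,0.12,0, 0,0,0,0.18,0, 0,0,0,0.24,0, 0,0,0,0.28,0, 0,0,0.05,0.28,0.1]'
```

```text
clock: 0.85
tcp_pos: [0.1699, -0.556, 0.4756]
tool_rot: [179.7, 0.1, 21.6]
force: [0.2, 0.6, 0.5]
width: 0.085
finger_force: 0.0
```

```bash
python3 -m creep '[0,0.03,0.052,0,0.11, 0,0.06,0.104,0,0.22, 0,0.09,0.156,0,0.33, 0,0.12,0.208,0,0.44, 0,0.15,0.26,0,0.55, 0,0.18,0.312,0,0.66, 0,0.21,0.364,0,0.77, 0,0.24,0.416,0,0.88, 0,0.27,0.468,0,0.99, 0,0.3,0.52,-0.03,1.1, 0,0.33,0.572,-0.08,1.21, 0,0.357,0.622,-0.13,1.318, 0,0.357,0.622,-0.17,1.318, 0,0.357,0.622,-0.17,1.318, 0,0.357,0.622,-0.17,1.318, 0,0.357,0.622,-0.17,1.318]'
python3 - <<'E'
from h import *
import pickle
s=bot.get_state(); c=bot.capture("wrist"); save(c,"w1.png"); pickle.dump((s,c),open("w1.pkl","wb")); print(s["tcp_pos"],s["tool_rot"],s["joint_pos"].round(1)); print(cam2world(c,s).round(3))
c=bot.capture("scene"); save(c,"scene1.png")
E
```

```text
clock: 2.85
tcp_pos: [0.5283, 0.0697, 0.3075]
tool_rot: [179.7, 0.0, 96.9]
force: [-0.0, -0.3, -0.4]
width: 0.0854
finger_force: 0.0
[0.52829226 0.06965305 0.30751791] [1.79683993e+02 4.91521704e-02 9.69221913e+01] [ 0.6  4.  -2.2 83.5 -0.  83.6]
[[ 0.993  0.114  0.041  0.518]
 [ 0.121 -0.945 -0.304  0.148]
 [ 0.004  0.307 -0.952  0.487]
 [ 0.     0.     0.     1.   ]]
```

View pics/w1.png

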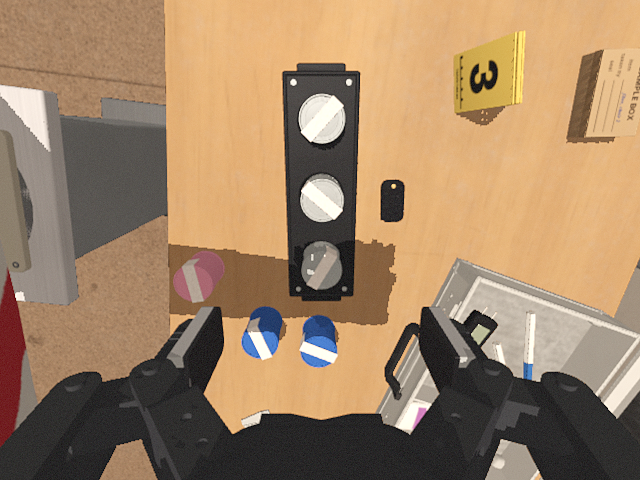

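View pics/scene1.png

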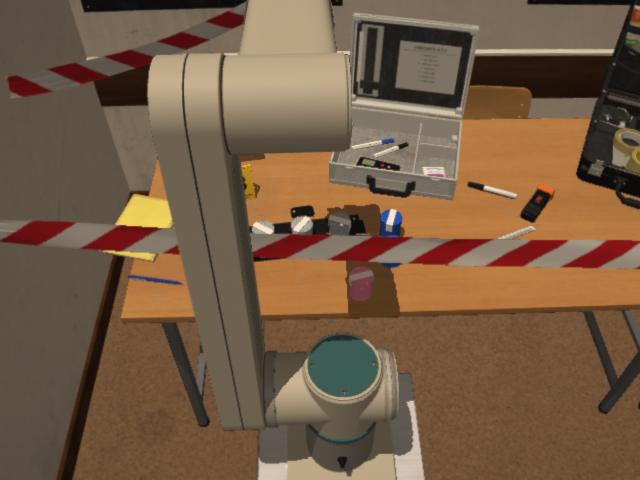

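The wrist view shows the rack upright in the frame. Tin_1 is at (322,119), tin_2 at (322,198) and tin_3 at (321,265) in shadow, with blue and pink look-alikes outside. The arm is clear of the tape. I'll measure from this view.

```bash
cat > meas.py <<'E'
from h import *
def tins(c,s,boxes,z=.068):
    T=cam2world(c,s); g=cv2.cvtColor(np.asarray(c["frame"]),cv2.COLOR_RGB2GRAY); out=[]
    for (u0,v0,u1,v1) in boxes:
        sub=g[v0:v1,u0:u1]; m=(sub>75).astype(np.uint8); m=cv2.morphologyEx(m,cv2.MORPH_OPEN,np.ones((5,5)))
        cn,_=cv2.findContours(m,cv2.RETR_EXTERNAL,2); k=cv2.convexHull(max(cn,key=cv2.contourArea)); 
        P=np.array([on_plane(c,T,q[0][0]+u0,q[0][1]+v0,z)[:2] for q in k])
        (x,y),r=cv2.minEnclosingCircle((P*1e3).astype(np.float32)); e=cv2.fitEllipse((P*1e3).astype(np.float32))
        print("circle",round(x,1),round(y,1),"d",round(2*r,1),"ellipse",np.round(e[0],1),np.round(e[1],1)); out.append(P)
    return out
E
python3 - <<'E'
from meas import *
import pickle
s,c=pickle.load(open("w1.pkl","rb")); T=cam2world(c,s)
tins(c,s,[(292,90,352,150),(292,168,352,228),(294,236,350,285)])
# rack screws, top z=.03
g=cv2.cvtColor(np.asarray(c["frame"]),cv2.COLOR_RGB2GRAY); Q=[]
for u,v in((293,82),(349,82),(298,290),(351,290)):
    w=g[v-6:v+7,u-5:u+6].astype(float); w=np.clip(w-np.percentile(w,75),0,None); vv,uu=np.mgrid[v-6:v+7,u-5:u+6]
    a=(w*uu).sum()/w.sum(); b=(w*vv).sum()/w.sum(); p=on_plane(c,T,a,b,.03); Q.append(p[:2]*1e3); print("screw",round(a,1),round(b,1),(p*1e3).round(1))
Q=np.array(Q); print("centre",Q.mean(0),"len",np.linalg.norm(Q[0]-Q[2]),np.linalg.norm(Q[0]-Q[1]))
d=(Q[0]+Q[1]-Q[2]-Q[3]); print("yaw",np.degrees(np.arctan2(-d[0],d[1])))
Z=c["range_z"]
for u,v in((322,119),(322,198),(300,160)):
    o,dd=ray(c,T,u,v); print((o+dd*Z[v,u]).round(4))
E
```

```text
circle 518.5 165.7 d 58.1 ellipse [518.4 165.8] [54.5 57.3]
circle 531.2 73.7 d 61.7 ellipse [529.9  72.8] [55.3 61.7]
circle 539.1 -15.2 d 67.6 ellipse [539.9 -17.1] [55.1 72.8]
screw 293.0 81.8 [478.4 205.2  30. ]
screw 348.4 81.8 [546.  213.6  30. ]
screw 297.8 289.3 [512.2 -72.3  30. ]
screw 354.3 289.6 [595.5 -62.9  30. ]
centre [533.01427017  70.87832783] len 279.5978506627985 68.06295951775412
yaw 8.554250540617721
[0.5189 0.1654 0.0682]
[0.5301 0.0737 0.068 ]
[0.4964 0.1133 0.029 ]
```

```bash
python3 -m creep '[0,-0.005,0.05,-0.05,0, 0,-0.009,0.0955,-0.09,0, 0,-0.009,0.0955,-0.14,0, 0,-0.009,0.0955,-0.159,0, 0,-0.009,0.0955,-0.159,0, 0,-0.009,0.0955,-0.159,0]'
python3 - <<'E'
from h import *
import pickle
s=bot.get_state(); c=bot.capture("wrist"); save(c,"w2.png"); pickle.dump((s,c),open("w2.pkl","wb")); print(s["clock"],s["tcp_pos"],s["tool_rot"],s["force"])
s=bot.get_state();print(s["clock"],s["tcp_pos"],s["tool_rot"],s["force"])
E
```

```text
clock: 3.7
tcp_pos: [0.5195, 0.1658, 0.1475]
tool_rot: [179.8, -0.0, 96.9]
force: [-0.6, 0.6, -0.3]
width: 0.0855
finger_force: 0.0
3.7 [0.51950459 0.16583714 0.14747292] [ 1.79777776e+02 -1.41216011e-02  9.69413595e+01] [-0.57609976  0.60395588 -0.26510627]
3.75 [0.51968571 0.16591535 0.14765615] [ 1.79746239e+02 -1.65534986e-02  9.69459939e+01] [-0.27559295  0.3380526   0.6796131 ]
```

View pics/w2.png

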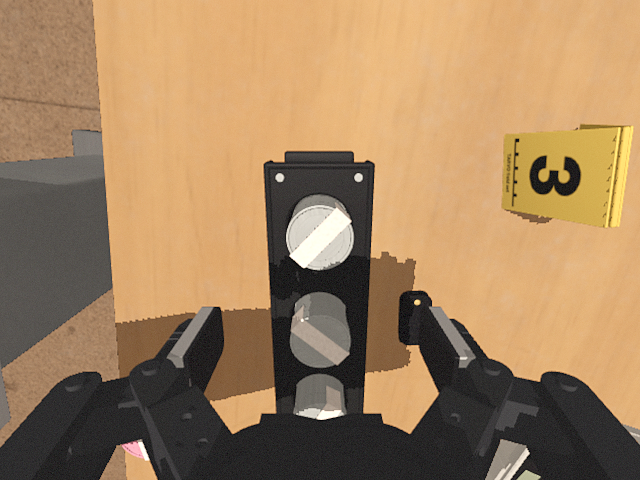

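Tin_1's lid is centred near (320,238), between the fingers, whose tips are at (222,310) and (419,310) with their midpoint at column 320.

Run:
```python
from meas import *
import pickle
s,c=pickle.load(open("w2.pkl","rb")); T=cam2world(c,s); print(s["tcp_pos"])
Z=c["range_z"]; P=[]
for v in range(180,285):
    for u in range(270,372):
        if Z[v,u]>0:
            o,d=ray(c,T,u,v); p=o+d*Z[v,u]
            if .064<p[2]<.073: P.append(p)
P=np.array(P)*1e3; (x,y),r=cv2.minEnclosingCircle(P[:,:2].astype(np.float32)); print("lid",x,y,2*r,P.mean(0),len(P), P.min(0),P.max(0))
for u,v in((280,177),(358,177)): print((on_plane(c,T,u,v,.03)*1e3).round(1))
```

```text
[0.51950459 0.16583714 0.14747292]
lid 517.972900390625 166.2157745361328 56.837989807128906 [517.98585124 167.06859061  67.39653211] 3495 [491.43607385 139.55630578  64.06211788] [544.93502363 193.31686953  70.56714862]
[479.2 205.3  30. ]
[546.2 213.5  30. ]
```

```bash
python3 -m creep '[0,-0.0015,0.0005,-0.03,0, 0,-0.0015,0.0005,-0.07,0, 0,-0.0015,0.0005,-0.1,0, 0,-0.0015,0.0005,-0.1115,0, 0,-0.0015,0.0005,-0.1115,0, 0,-0.0015,0.0005,-0.1115,0]' 22
python3 -m creep '[255,0,0,0,0, 255,0,0,0,0, 255,0,0,0,0, 255,0,0,0,0, 255,0,0,0,0, 255,0,0,0,0, 255,0,0,0,0, 255,0,0,0,0]' 22
```

```text
clock: 4.5
tcp_pos: [0.5179, 0.1667, 0.0355]
tool_rot: [179.8, -0.0, 97.0]
force: [1.2, 0.9, 0.5]
width: 0.0852
finger_force: 0.0
clock: 5.5
tcp_pos: [0.5161, 0.1664, 0.0337]
tool_rot: [-180.0, 0.0, 97.0]
force: [-0.5, -0.1, 0.3]
width: 0.0003
finger_force: 0.0
```

The fingers closed fully and hold nothing, so I'll look.

Run:
```python
from h import *
import pickle
s=bot.get_state(); c=bot.capture("wrist"); d=bot.capture("scene"); print(s)
im=np.vstack([np.asarray(c["frame"])[100:480,100:540], ]); e=cv2.resize(np.asarray(d["frame"])[180:290,220:420],(360,380*1)[::1]) 
cv2.imwrite("pics/a3.png",cv2.cvtColor(np.hstack([im,e[:380]]),cv2.COLOR_RGB2BGR))
```

```text
{'clock': 5.5, 'joint_pos': array([ 1.10444582e+01,  1.54388887e+01, -2.30786563e+01,  5.14856169e+01,
       -1.42712200e-03,  9.40545374e+01]), 'dq': array([-0.00442395, -0.02453428, -0.03566873,  0.03370605, -0.00999163,
        0.07169446]), 'joint_torque': array([ 1.61359898e-03, -3.91934466e+01,  2.45681906e+01,  1.38796731e-03,
        4.00557428e-05, -1.32889616e-05]), 'tcp_pos': array([0.51606324, 0.16643699, 0.03369188]), 'tool_rot': array([-1.79996947e+02,  1.64711888e-03,  9.69899209e+01]), 'force': array([-0.514824  , -0.13128547,  0.30574156]), 'wrist_torque': array([ 0.02182219,  0.03241284, -0.00522849]), 'finger_force': 0.0, 'width': 0.0002803001143962767}
```

View pics/a3.png

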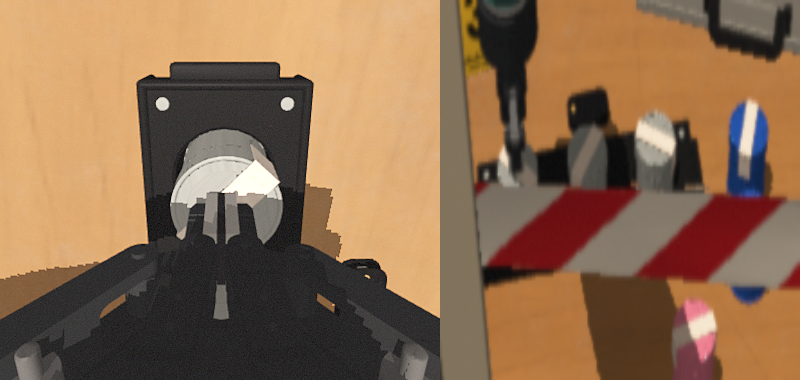

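Run:
```python
from h import *
import pickle
s=bot.get_state(); c=bot.capture("wrist"); T=cam2world(c,s); Z=c["range_z"]; pickle.dump((s,c),open("w4.pkl","wb"))
def proj(p):
    q=np.linalg.inv(T)@np.r_[p,1]; a=q[:2]/q[2]; a=a*(1+c["k1"]*(a@a)); return (a*K(c)+[c["cx"],c["cy"]]).round(1)
print("T_tool_cam",np.round(c["T_tool_cam"],3))
print("tcp",proj(s["tcp_pos"]),"grasp",proj(s["tcp_pos"]+[0,0,.019]),"lid",proj([.518,.1664,.068]))
for u,v in((305,268),(322,260),(370,280),(318,300),(326,300),(322,330),(322,370),(322,415),(340,300),(290,300),(285,330),(262,204),(387,204)):
    o,d=ray(c,T,u,v); print(u,v,Z[v,u].round(3),(o+d*Z[v,u]).round(4))
```

```text
T_tool_cam [[ 0.    -0.952 -0.306  0.079]
 [ 1.     0.001 -0.001 -0.   ]
 [ 0.001 -0.306  0.952 -0.18 ]
 [ 0.     0.     0.     1.   ]]
tcp [321.2 278.5] grasp [321.2 293.2] lid [325.2 307.9]
305 268 0.157 [0.5062 0.1852 0.0669]
322 260 0.157 [0.5135 0.1899 0.0665]
370 280 0.157 [0.5367 0.1838 0.069 ]
318 300 0.146 [0.5133 0.1773 0.082 ]
326 300 0.145 [0.5167 0.178  0.0826]
322 330 0.123 [0.515  0.1776 0.1056]
322 370 0.126 [0.5169 0.1621 0.1079]
322 415 0.189 [0.525  0.0971 0.0627]
340 300 0.161 [0.5245 0.1714 0.0679]
290 300 0.162 [0.5008 0.168  0.067 ]
285 330 0.129 [0.5014 0.1725 0.1002]
262 204 0.186 [0.4786 0.2047 0.0296]
387 204 0.185 [0.5464 0.2133 0.0306]
```

Run:
```python
from h import *
import pickle
s,c=pickle.load(open("w4.pkl","rb")); T=cam2world(c,s); Z=c["range_z"]; g=cv2.cvtColor(np.asarray(c["frame"]),cv2.COLOR_RGB2GRAY)
for u in (313,330):
  for v in range(284,304,2):
    o,d=ray(c,T,u,v); print(u,v,g[v,u],(o+d*Z[v,u]).round(4))
im=np.asarray(c["frame"])[240:400,220:430]
cv2.imwrite("pics/a5.png",cv2.cvtColor(cv2.resize(im,(787,600),interpolation=cv2.INTER_CUBIC),cv2.COLOR_RGB2BGR))
```

```text
313 284 213 [0.5108 0.1776 0.0669]
313 286 213 [0.5109 0.1765 0.0668]
313 288 212 [0.511  0.1758 0.0675]
313 290 220 [0.5112 0.1741 0.066 ]
313 292 104 [0.511  0.1771 0.0744]
313 294 144 [0.5111 0.177  0.0763]
313 296 139 [0.5111 0.1769 0.078 ]
313 298 141 [0.5111 0.1774 0.081 ]
313 300 140 [0.5112 0.1773 0.0825]
313 302 140 [0.5112 0.177  0.0838]
330 284 237 [0.5186 0.1792 0.0682]
330 286 254 [0.5187 0.1784 0.0687]
330 288 254 [0.5188 0.1776 0.0692]
330 290 254 [0.519  0.1763 0.0686]
330 292 215 [0.5186 0.1783 0.075 ]
330 294 139 [0.5186 0.1781 0.0766]
330 296 142 [0.5186 0.1779 0.0781]
330 298 144 [0.5184 0.1783 0.0809]
330 300 140 [0.5184 0.178  0.0822]
330 302 140 [0.5183 0.1785 0.0849]
```

View pics/a5.png

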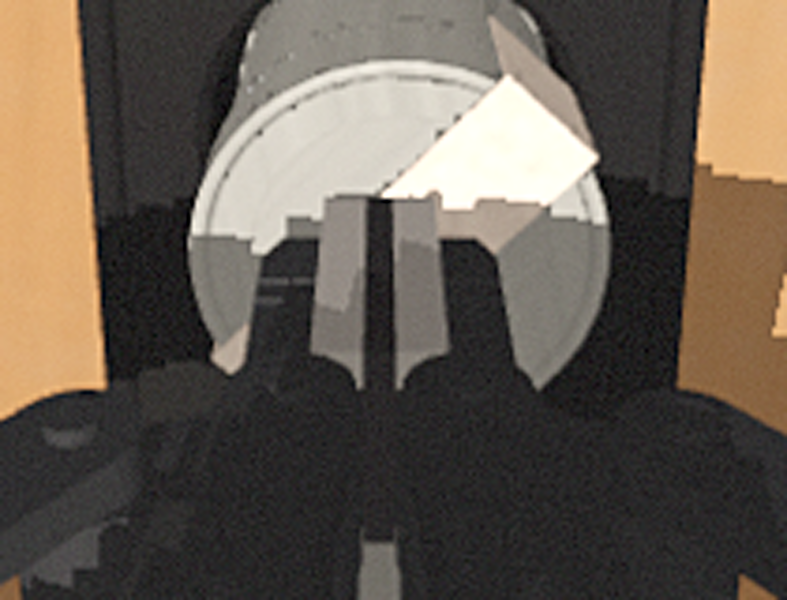

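Run:
```python
from h import *
import pickle
for n in("w1","w2","w4"):
    s,c=pickle.load(open(n+".pkl","rb")); Tt=np.array(c["T_tool_cam"]); Z=c["range_z"]; print(n)
    pts=[]
    for v in range(240,420,1):
        for u in range(150,480,1):
            z=Z[v,u]
            if 0<z<.2:
                o,d=ray(c,Tt,u,v); p=o+d*z
                if n!="w4" or p[2]<-.037: pts.append((*p,u,v))
    P=np.array(pts); print(len(P))
    for sgn in(-1,1):
        Q=P[np.sign(P[:,1])==sgn]; i=np.argsort(-Q[:,2])[[5,50,200]]; print(sgn,Q[i].round(4).tolist())
    # body front-face estimate: points near centre line
    Q=P[np.abs(P[:,1])<.03]; print("centre max z",Q[:,2].max() if len(Q) else None)
    for b in range(-110,0,10):
        q=P[(P[:,2]*1e3>=b)&(P[:,2]*1e3<b+10)]
        if len(q): print(b,"n",len(q),"|y| %.3f-%.3f"%(np.abs(q[:,1]).min(),np.abs(q[:,1]).max()),"x max %.3f"%q[:,0].max())
```

```text
w1
12414
-1 [[0.0, -0.0431, -0.0502, 222.0, 325.0], [0.002, -0.0429, -0.0519, 221.0, 323.0], [-0.0096, -0.043, -0.0554, 221.0, 351.0]]
1 [[0.002, 0.0427, -0.0502, 420.0, 321.0], [-0.0038, 0.0424, -0.0519, 419.0, 335.0], [-0.0085, 0.0427, -0.0553, 421.0, 349.0]]
centre max z -0.10865113211075798
-110 n 1201 |y| 0.004-0.048 x max 0.018
-100 n 948 |y| 0.038-0.053 x max 0.015
-90 n 2001 |y| 0.042-0.057 x max 0.013
-80 n 2093 |y| 0.042-0.057 x max 0.012
-70 n 1688 |y| 0.042-0.057 x max 0.013
-60 n 977 |y| 0.042-0.056 x max 0.012
-50 n 9 |y| 0.043-0.043 x max 0.006
w2
12406
-1 [[-0.0055, -0.0432, -0.0503, 223.0, 336.0], [0.0025, -0.0429, -0.0519, 221.0, 322.0], [-0.0059, -0.043, -0.0556, 220.0, 344.0]]
1 [[0.0058, 0.0425, -0.0499, 420.0, 313.0], [0.0054, 0.0424, -0.0519, 421.0, 316.0], [0.0032, 0.0424, -0.0553, 423.0, 325.0]]
centre max z -0.10876035879299555
-110 n 1163 |y| 0.003-0.048 x max 0.018
-100 n 974 |y| 0.039-0.053 x max 0.015
-90 n 2004 |y| 0.041-0.057 x max 0.013
-80 n 2095 |y| 0.042-0.057 x max 0.012
-70 n 1665 |y| 0.042-0.057 x max 0.012
-60 n 988 |y| 0.042-0.056 x max 0.012
-50 n 10 |y| 0.042-0.043 x max 0.006
w4
23709
-1 [[0.0114, -0.001, -0.0412, 319.0, 292.0], [0.0113, -0.0023, -0.0439, 316.0, 295.0], [0.0117, -0.0001, -0.0486, 321.0, 299.0]]
1 [[0.0109, 0.0012, -0.0411, 324.0, 293.0], [0.0075, 0.0079, -0.0441, 339.0, 303.0], [0.0115, 0.0059, -0.049, 335.0, 300.0]]
centre max z -0.04027650496923832
-110 n 5954 |y| 0.003-0.047 x max 0.019
-100 n 6886 |y| 0.002-0.044 x max 0.015
-90 n 3838 |y| 0.001-0.036 x max 0.015
-80 n 1172 |y| 0.000-0.021 x max 0.014
-70 n 873 |y| 0.000-0.014 x max 0.012
-60 n 761 |y| 0.000-0.014 x max 0.012
-50 n 476 |y| 0.000-0.014 x max 0.012
```

The fingertips sit 40 mm behind the reported TCP in every view: tool z is −40 mm shut and −52 mm open, and the body face is at −109 mm. The lid and rack heights agree with the stated sizes, so the true tip is at reported z + 0.040. I'll reopen, go 42 mm lower, and then close.

```bash
python3 -m creep '[0,0,0,0.01,0, 0,0,0,0.01,0, 0,0.0018,0,0.01,0, 0,0.0018,0,0.01,0, 0,0.0018,0,0.01,0, 0,0.0018,0,0.01,0]' 22
python3 -m creep '[0,0,0,-0.015,0, 0,0,0,-0.03,0, 0,0,0,-0.045,0, 0,0,0,-0.0515,0, 0,0,0,-0.0515,0, 0,0,0,-0.0515,0]' 22
```

```text
clock: 6.4
tcp_pos: [0.5177, 0.1664, 0.0436]
tool_rot: [-180.0, 0.0, 97.0]
force: [-1.0, 1.6, -0.1]
width: 0.0857
finger_force: 0.0
clock: 7.15
tcp_pos: [0.5184, 0.1666, -0.0074]
tool_rot: [180.0, -0.0, 97.0]
force: [-0.5, 0.5, 0.6]
width: 0.0856
finger_force: 0.0
```

```bash
python3 -m creep '[255,0,0,0,0, 255,0,0,0,0, 255,0,0,0,0, 255,0,0,0,0, 255,0,0,0,0, 255,0,0,0,0]' 22
```

```text
clock: 7.9
tcp_pos: [0.5185, 0.1666, -0.0072]
tool_rot: [179.9, -0.0, 97.0]
force: [0.3, 0.6, 4.8]
width: 0.0534
finger_force: 23.2
```

```bash
python3 -m creep '[255,0,0,0.008,0, 255,0,0,0.02,0, 255,0,0,0.035,0, 255,0,0,0.05,0, 255,0,0,0.06,0, 255,0,0,0.06,0, 255,0,0,0.06,0, 255,0,0,0.06,0]'
cat > heft.py <<'E'
from h import *
F=[];W=[]
for i in range(8):
    s=bot.get_state(); F.append(s["force"]); W.append(s["wrist_torque"]); c=bot.capture("wrist")
print("F",np.mean(F,0).round(2),np.std(F,0).round(2),"T",np.mean(W,0).round(3)); print(s["clock"],s["tcp_pos"].round(4),s["tool_rot"].round(2),s["width"],s["finger_force"])
Tt=np.array(c["T_tool_cam"]); Z=c["range_z"]; P=[]; L=[]
for v in range(200,420,2):
    for u in range(200,440,2):
        o,d=ray(c,Tt,u,v); p=o+d*Z[v,u]
        if 0<Z[v,u]<.2: P.append(p)
P=np.array(P); 
lid=P[(np.abs(P[:,1])<.018)&(P[:,2]<-.02)&(P[:,2]>-.09)]; print("lid tool z",np.median(lid[:,2]),len(lid),"y mid",(lid[:,1].min()+lid[:,1].max())/2)
A=np.c_[lid[:,:2],np.ones(len(lid))]; k=np.linalg.lstsq(A,lid[:,2],rcond=None)[0]; print("lid slope deg",np.degrees(k[:2]).round(1))
f=P[(np.abs(P[:,1])>.028)&(np.abs(P[:,1])<.041)&(P[:,0]<.014)]; print("finger tip tool z",np.sort(f[:,2])[-8:].round(4))
save(c,"h%d.png"%(s["clock"]*100))
E
python3 heft.py
```

```text
clock: 8.9
tcp_pos: [0.5172, 0.1663, 0.0515]
tool_rot: [-179.9, 0.0, 97.0]
force: [0.6, 0.2, -3.2]
width: 0.0535
finger_force: 23.9
F [ 0.05  0.16 -2.39] [0.57 0.71 0.53] T [-0.003 -0.013  0.018]
9.25 [0.5178 0.1664 0.0521] [-179.98    0.     96.99] 0.05346705461165924 23.862590789794922
lid tool z -0.07420008021998203 3766 y mid 6.377021636598881e-06
lid slope deg [22.1 -1.1]
finger tip tool z [-0.0455 -0.0454 -0.0453 -0.0452 -0.0451 -0.045  -0.0448 -0.0447]
```

Tin_1 weighs about 2.4 N and is gripped about 52 mm up. Lowering it back.

```bash
python3 -m creep '[255,0,0,-0.015,0, 255,0,0,-0.03,0, 255,0,0,-0.042,0, 255,0,0,-0.05,0, 255,0,0,-0.056,0, 255,0,0,-0.06,0, 255,0,0,-0.06,0, 255,0,0,-0.06,0, 255,0,0,-0.06,0]'
```

```text
clock: 10.42
tcp_pos: [0.5181, 0.1665, -0.0072]
tool_rot: [180.0, -0.0, 97.0]
force: [-2.8, -0.8, 4.9]
width: 0.0533
finger_force: 24.3
```

```bash
python3 -m creep '[0,0,0,0,0, 0,0,0,0,0, 0,0,0,0,0, 0,0,0,0,0, 0,0,0,0.02,0, 0,0,0,0.06,0, 0,0,0,0.09,0, 0,0.006,-0.047,0.1,0, 0,0.0116,-0.0943,0.1,0, 0,0.0116,-0.0943,0.1,0, 0,0.0116,-0.0943,0.1,0, 0,0.0116,-0.0943,0.1,0]'
cat > lids.py <<'E'
from h import *
s=bot.get_state(); c=bot.capture("wrist"); T=cam2world(c,s); Z=c["range_z"]; print(s["tcp_pos"].round(4),s["tool_rot"].round(2),s["force"].round(1))
P=[]
for v in range(0,420,2):
    for u in range(180,460,2):
        if Z[v,u]>0:
            o,d=ray(c,T,u,v); p=o+d*Z[v,u]
            if .05<p[2]<.085: P.append(p)
P=np.array(P)*1e3
for n,(x,y) in enumerate([(518,166),(529.6,71.7),(541.2,-22.6)]):
    q=P[np.hypot(P[:,0]-x,P[:,1]-y)<36]
    if len(q)<60: continue
    z=np.median(q[q[:,2]>60,2]); q=q[np.abs(q[:,2]-z)<4]; (a,b),r=cv2.minEnclosingCircle(q[:,:2].astype(np.float32))
    k=np.linalg.lstsq(np.c_[q[:,:2],np.ones(len(q))],q[:,2],rcond=None)[0]
    print("tin",n+1,"c",round(a,1),round(b,1),"d",round(2*r,1),"z",z.round(1),"tilt",np.degrees(k[:2]).round(1),len(q), "delta", round(a-s["tcp_pos"][0]*1e3,1), round(b-s["tcp_pos"][1]*1e3,1))
E
python3 lids.py
```

```text
clock: 11.92
tcp_pos: [0.5291, 0.0731, 0.0919]
tool_rot: [-180.0, -0.0, 97.1]
force: [-0.3, 1.2, 0.2]
width: 0.0853
finger_force: 0.0
[0.5291 0.0731 0.0919] [-1.7997e+02 -2.0000e-02  9.7060e+01] [-0.3  1.2  0.2]
tin 1 c 518.0 166.1 d 56.3 z 67.4 tilt [ 0.1 -0. ] 1977 delta -11.1 93.1
tin 2 c 529.7 71.4 d 56.0 z 67.3 tilt [-0.2 -0.4] 1309 delta 0.6 -1.7
tin 3 c 540.2 -21.8 d 56.8 z 67.3 tilt [ 0.2 -0.6] 948 delta 11.0 -94.9
```

Tin_1 is seated, with its lid at 67.4 mm and level. Tin_2 is directly below the gripper.

```bash
python3 -m creep '[0,0,0,-0.03,0, 0,0,0,-0.06,0, 0,0,0,-0.085,0, 0,0,0,-0.1,0, 0,0,0,-0.1,0, 255,0,0,-0.1,0, 255,0,0,-0.1,0, 255,0,0,-0.1,0, 255,0,0,-0.1,0, 255,0,0,-0.1,0, 255,0,0,-0.1,0]'
```

```text
clock: 13.35
tcp_pos: [0.5307, 0.0723, -0.0065]
tool_rot: [179.9, -0.0, 97.0]
force: [-1.2, 0.2, 5.7]
width: 0.0535
finger_force: 23.2
```

```bash
python3 -m creep '[255,0,0,0.008,0, 255,0,0,0.02,0, 255,0,0,0.035,0, 255,0,0,0.05,0, 255,0,0,0.06,0, 255,0,0,0.06,0, 255,0,0,0.06,0, 255,0,0,0.06,0]'
python3 heft.py
```

```text
clock: 14.35
tcp_pos: [0.5288, 0.0721, 0.0515]
tool_rot: [-179.9, -0.0, 97.0]
force: [-0.6, 0.1, -0.5]
width: 0.0533
finger_force: 23.5
F [ 0.19  0.2  -0.94] [0.56 0.41 0.54] T [ 0.01   0.007 -0.006]
14.7 [0.5294 0.0721 0.0521] [-179.99    0.     96.99] 0.05312541326343181 23.491361439228058
lid tool z -0.07343720467866141 3718 y mid 1.277740959853245e-05
lid slope deg [22.   0.8]
finger tip tool z [-0.0459 -0.0456 -0.0455 -0.0448 -0.0446 -0.0442 -0.044  -0.044 ]
```

Tin_2 weighs about 0.9 N, so it is lighter. Lowering it back.

```bash
python3 -m creep '[255,0,0,-0.015,0, 255,0,0,-0.03,0, 255,0,0,-0.042,0, 255,0,0,-0.05,0, 255,0,0,-0.056,0, 255,0,0,-0.06,0, 255,0,0,-0.06,0, 255,0,0,-0.06,0, 255,0,0,-0.06,0]'
```

```text
clock: 15.88
tcp_pos: [0.5294, 0.0721, -0.0065]
tool_rot: [-180.0, 0.0, 97.0]
force: [-3.6, 0.7, 7.5]
width: 0.0536
finger_force: 24.1
```

```bash
python3 -m creep '[0,0,0,0,0, 0,0,0,0,0, 0,0,0,0,0, 0,0,0,0,0, 0,0,0,0.02,0, 0,0,0,0.06,0, 0,0,0,0.09,0, 0,0.006,-0.047,0.1,0, 0,0.0113,-0.0943,0.1,0, 0,0.0113,-0.0943,0.1,0, 0,0.0113,-0.0943,0.1,0, 0,0.0113,-0.0943,0.1,0]'
python3 lids.py
```

```text
clock: 17.38
tcp_pos: [0.5402, -0.0211, 0.0918]
tool_rot: [-180.0, -0.0, 97.1]
force: [-0.3, 0.4, -0.4]
width: 0.0852
finger_force: 0.0
[ 0.5402 -0.0211  0.0918] [-1.7995e+02 -3.0000e-02  9.7060e+01] [-0.3  0.4 -0.4]
tin 2 c 529.0 71.1 d 56.3 z 67.4 tilt [-0.2 -0.1] 1966 delta -11.2 92.2
tin 3 c 541.3 -22.5 d 56.7 z 67.4 tilt [ 0.1 -0.2] 1319 delta 1.0 -1.3
```

Tin_2 is seated and tin_3 is directly below the gripper.

```bash
python3 -m creep '[0,0,0,-0.03,0, 0,0,0,-0.06,0, 0,0,0,-0.085,0, 0,0,0,-0.1,0, 0,0,0,-0.1,0, 255,0,0,-0.1,0, 255,0,0,-0.1,0, 255,0,0,-0.1,0, 255,0,0,-0.1,0, 255,0,0,-0.1,0, 255,0,0,-0.1,0]'
```

```text
clock: 18.8
tcp_pos: [0.5418, -0.0223, -0.0065]
tool_rot: [179.9, 0.0, 97.0]
force: [-1.2, 0.1, 5.7]
width: 0.0538
finger_force: 23.2
```

```bash
python3 -m creep '[255,0,0,0.008,0, 255,0,0,0.02,0, 255,0,0,0.035,0, 255,0,0,0.05,0, 255,0,0,0.06,0, 255,0,0,0.06,0, 255,0,0,0.06,0, 255,0,0,0.06,0]'
python3 heft.py
```

```text
clock: 19.8
tcp_pos: [0.54, -0.022, 0.0515]
tool_rot: [-179.9, -0.0, 97.0]
force: [-0.7, -0.7, -5.1]
width: 0.0532
finger_force: 24.7
F [-0.1  -0.11 -4.96] [0.52 0.4  0.33] T [ 0.014 -0.012  0.011]
20.15 [ 0.5407 -0.0221  0.0521] [-179.98   -0.     96.99] 0.05356652583140426 24.654897451400757
lid tool z -0.0735913971324514 3743 y mid -5.27768360784886e-06
lid slope deg [20.9 -1.1]
finger tip tool z [-0.0455 -0.0454 -0.045  -0.0449 -0.0446 -0.0446 -0.0443 -0.0443]
```

The weights are about 2.4, 0.9 and 5.0 N, so tin_3 is the steel one. It is already in hand, so I'll raise it and hold.

```bash
python3 -m creep '[255,0,0,0.015,0, 255,0,0,0.035,0, 255,0,0,0.055,0, 255,0,0,0.075,0, 255,0,0,0.095,0, 255,0,0,0.11,0, 255,0,0,0.115,0, 255,0,0,0.115,0, 255,0,0,0.115,0, 255,0,0,0.115,0, 255,0,0,0.115,0, 255,0,0,0.115,0, 255,0,0,0.115,0, 255,0,0,0.115,0]'
python3 lids.py; python3 heft.py
python3 - <<'E'
from h import *
c=bot.capture("wrist"); d=bot.capture("top")
a=np.asarray(c["frame"])[:, 120:520]; b=cv2.resize(np.asarray(d["frame"])[140:300,200:334],(400,480))
cv2.imwrite("pics/fin.png",cv2.cvtColor(np.hstack([a,b]),cv2.COLOR_RGB2BGR))
E
```

```text
clock: 21.95
tcp_pos: [0.5408, -0.0222, 0.1672]
tool_rot: [180.0, 0.0, 97.0]
force: [-0.6, 0.4, -4.9]
width: 0.0532
finger_force: 24.9
[ 0.5408 -0.0222  0.1672] [180.     0.    96.99] [-0.6  0.4 -4.9]
tin 1 c 520.0 146.0 d 38.2 z 66.7 tilt [-1.4  2.6] 138 delta -20.8 168.2
tin 2 c 528.8 71.2 d 56.6 z 67.4 tilt [-0.1 -0.1] 1036 delta -12.0 93.3
F [-0.28 -0.06 -4.36] [0.46 0.52 0.46] T [0.019 0.017 0.005]
22.35 [ 0.5408 -0.0222  0.1672] [180.     0.    96.99] 0.05304198585077754 24.903389811515808
lid tool z -0.0735940774945093 3762 y mid 1.6893930258714274e-06
lid slope deg [20.8 -1.2]
finger tip tool z [-0.0453 -0.0452 -0.045  -0.0449 -0.0449 -0.0448 -0.0445 -0.0444]
```

View pics/fin.png

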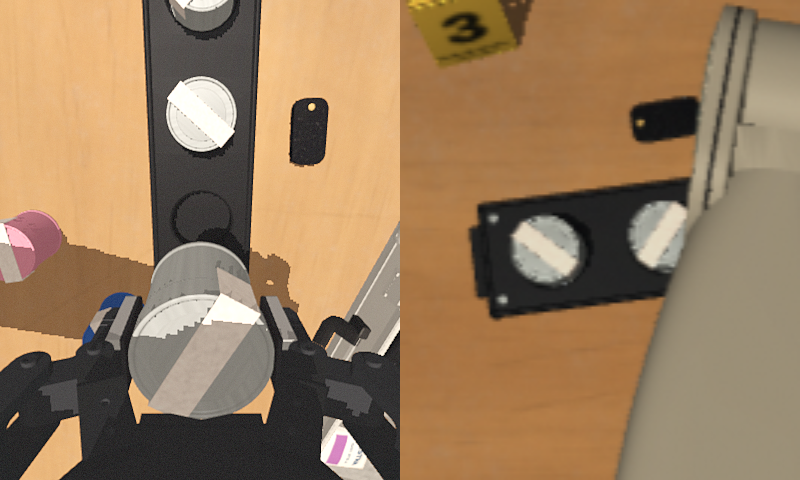

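Tin_3 is held upright with its lid at (200,355), well 3 at (202,215) is empty, and tins 1 and 2 are seated in their wells. The loupe has not moved. The tin's underside is at about 0.18 m, roughly 15 cm above the rack, so I'm handing in.

```bash
python3 -c "
from plant import bot
print(bot.close_job())"
```

```text
the job is handed in; nothing more can be done
None
```

I hefted the tins left to right at about 2.4, 0.9 and 5.0 N, put tins 1 and 2 back in their own wells, and handed the job in holding tin_3, the heaviest, upright and still about 15 cm above the rack.

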